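# Feed the six-well plate through the chamber flap

### The arm

A 7-joint arm with a two-finger parallel gripper is mounted at the origin on the work surface. World frame = base frame: x ahead of the robot, y to its left, z up, the work surface at z = 0. Lengths are in mm, angles in rad, forces in N, time in s.
With the tool pointing down it reaches from about 400 to 925 mm from the base axis. Payload 4.1 kg.
Tool frame: the origin (TCP) lies at the very end of the fingers, on their centre line; the grasp point (between the pads) lies 19 mm behind it; x points along the fingers, y is the direction in which the jaws open and shut, and the axes are right-handed (so a half turn about x gives the same grasp; the last joint's range is limited). The gripper opens to 85 mm and grips with 20 to 120 N. Pads are 22 mm wide; open, the fingers measure 114 mm over their backs; the gripper's body (76 mm by 85 mm) begins 54 mm behind the grasp point. The pads swing forward as they close: fully open they stand 13 mm farther back than shut.
Start: joints at [-1.203, 0.398, 0.045, 1.537, -0.019, 1.207, -0.051], TCP at [292.506, 580.503, 231.347] pointing down, gripper open.
Joint ranges: [-2.82, 2.82], [-0.49, 2.23], [-1.37, 1.46], [0, 2.46], [-1.36, 4.5], [0.23, 2], [-2.94, 2.94]. Speed limits (rad/s): [2.57, 2.57, 3.14, 3.14, 3.14, 3.14, 3.14].

### API

Orientations are given as a unit quaternion [w, x, y, z].
In Python, from workcell import read_state, vision, ticket gives the robot as it stands. The module is installed in compiled form; this text tells all that it offers.
- The arm moves only by the shell command python3 -m jog 'ROWS' [FORCE]. ROWS is JSON, a list of rows, each an object of numbers: "wx", "wy", "wz": the turn, a rotation vector about the tool's x, y, z in rad; "x", "y", "z": the shift along the tool's x, y, z in cm; "jaw": the finger opening in cm, from 0 to 8.54. A call has 1 to 8 rows; each row shifts and turns the pose as measured when the row begins, along the tool's axes as they then stand; what a row does not reach is not made up. A row lasts 1/10 s, in which the tool goes at most 50 mm and 8.59 degrees, less where a joint would pass 70% of its speed; a pose out of reach is approached as far as the arm can. A call is refused whole if a number of a shift passes 5 or a number of a turn 0.15, either way. A call with a gripper value outside its range is refused whole. The fingers move at their own pace and stop on an object; FORCE is the grip in N (left out, the last holds). Time passes only in rows, so rows that do not move let the fingers close. It gives the time, the measured TCP pose, the force and the opening at its end, in the units of the state.
- read_state(): the state, without advancing time (a new reading comes with each control period).
- vision.snapshot(name): name is "side" or "top"; returns a dict with "image" (400x640x3 uint8, red, green, blue), "fov_y" (degrees; the focal length in pixels is half the picture's height over the tangent of half this angle, whatever the lens; pixels are square), "cx", "cy" (the principal point, pixels), "k1" (the pictures are not rectified: a ray, as slopes to the right and down, at radius r is drawn at 1 + k1 r^2 times it, then the intrinsics apply), "rvec" (rotation vector, rad) and "tvec" (3), from world to camera coordinates, as OpenCV has them. Camera axes: x right, y down, z forward; pixel columns grow to the right and rows downward; lengths in mm; the calibration is good to about 2 mm. A picture is of the moment at which its call begins. There is no depth.
- ticket.sign_off(): hands the job in, once; it reports no verdict.
The state is a dict: "t": time; "joints": joint angles; "joint_vel": joint speeds; "joint_torque": joint torques, N m; "position": TCP position; "tool_rot": TCP orientation; "wrist_force": force on the tool from outside, world axes, zero at the start; "wrist_torque": the same for the moment, N m; "finger_gap": finger opening in mm.
Only numpy, scipy, OpenCV 4.12 (cv2) and the standard library are available. Lean on these libraries where they do the work, as an engineer would, in place of code of your own. Each camera call takes 0.05 s, during which the arm holds its last target. There are 200 camera calls.

### The job

Push the rectangular six-well plate along its lane so that it swings the hanging flap open, goes over the sill and drops flat onto the floor of the clear chamber; then draw the fingers back out so that the flap falls shut behind it. Only push the plate, never grip, lift or overturn it. Leave the other lane's flap shut and the round dish, like everything else on the bench, where it is.

Things in the scene. Friction and masses are not known exactly. Their poses are not given: they have to be found in the camera images.
- chamber: Fixed chamber: white feed deck, top z = 20 mm, from x = -160 to 0 mm, 292 mm wide, ending at a sill; beyond it, under a clear box, a floor 12 mm lower (z = 8 mm). Origin on the bench below the flap line (the sill), midway between lanes; x points inward along the lanes, away from the robot (within 15 deg of ahead), y left, z up. Lanes centred at y = +73 and -73 mm, 134 mm wide, rails 10 mm tall.
- header (a point): Middle of the underside of the white bar over both doorways (chamber x = 0, y = 0, z = 68 mm, 48 mm above the deck). The bar is 12 mm thick (x = -2 to +10 mm), 15 mm tall, its top at z = 83 mm, level with the flat clear roof; back wall at x = 139 mm. Fingers tilted with the tips leading inward pass farther under it than upright ones. Axes as the chamber.
- lane_left (a point): Point on the deck's top edge (the sill) in the left doorway, lane centre, directly below that flap's hinge (x = 0, y = +73, z = 20 mm in the chamber's frame); axes as the chamber.
- lane_right (a point): The same in the right doorway (y = -73 mm).
- flap_left (a joint): Left lane's flap: aluminium sheet 128 mm wide, 36 mm tall, 3 mm thick, 70 g, hanging freely from a hinge at its top (axis at chamber x = 0, z = 70 mm, along y); lower edge 14 mm above the deck. Rad: 0 = shut, grows as the lower edge swings inward (+x) and up, at most 1.35. It cannot swing outward. Its weight alone shuts it in a few tenths of a second; under 1 N opens it.
- flap_right (a joint): Right lane's flap, the same.
- plate: Six-well plate, white, violet wells: 128 mm across the lane (its y), 86 mm along it (x), 24 mm tall, 80-170 g. Origin: centre of the underside. Starts on the deck in either lane, square within 1 deg, centre 65-100 mm before the flap line. Slides with 1-4 N. Past half way it dips over the sill; once its rear passes (centre 43 mm beyond) it drops flat on the floor, clear below the flap.
- dish: Round lidded culture dish, clear with violet spots, 90 mm across, 16 mm tall, standing on the feed deck in the other lane. Origin at the centre of its underside. Not to be moved.
- bottle: Bystander: small amber bottle, 36 mm across, 85 mm tall, standing left of the chamber. Origin under its centre.
- beaker: Bystander: glass beaker, 66 mm across, 85 mm tall, right of the chamber. Origin under its centre.
- marker: Bystander: white marker pen with black cap, 130 mm long, 13 mm thick, lying right of the chamber. Origin at the underside of its middle, x along the pen.
- counter: Bystander: grey tally counter, 75 x 55 x 22 mm, left of the feed deck. Origin under its centre.
- slidebox: Bystander: white slide box, 85 x 100 x 33 mm, left of the chamber. Origin under its centre.
- jar: Bystander: white jar, 56 mm across, 60 mm tall, right of the feed deck. Origin under its centre.

How it is judged:
By the outcome, as a careful person would: the job done as asked, in the order asked, and still so for the second after the job is handed in, with the robot touching nothing.
It also fails if it takes over 51 s, if anything falls off the work surface, if the arm or the gripper's body presses on something with over 40 N, if the wrist force passes 120 N, or if a joint passes its speed limit or range.

## Working session

There is one attempt and no reset: what is moved stays moved. The work goes in short steps, Python scripts to look and compute and a shell command to move; the robot and the scene stay as the last step left them, time stands still between calls to the robot, and variables do not carry over. Pictures are saved under pics/ and viewed, about 8 in all and at most 12, crops included, and the job is handed in when it is done.

```bash
mkdir -p pics; cat > h.py <<'E'
import numpy as np, cv2
from workcell import read_state, vision, ticket
def snap(n,f):
    s=vision.snapshot(n); cv2.imwrite(f'pics/{f}.png',s['image'][:,:,::-1])
    import pickle; s2={k:v for k,v in s.items()}; pickle.dump(s2,open(f'pics/{f}.pkl','wb')); return s
def load(f):
    import pickle; return pickle.load(open(f'pics/{f}.pkl','rb'))
def cam(s):
    f=200/np.tan(np.radians(s['fov_y'])/2)
    return np.array([[f,0,s['cx']],[0,f,s['cy']],[0,0,1.]]),np.array([s['k1'],0,0,0,0.]),np.array(s['rvec'],float).reshape(3),np.array(s['tvec'],float).reshape(3)
def proj(s,P):
    K,D,r,t=cam(s); return cv2.projectPoints(np.array(P,float).reshape(-1,1,3),r,t,K,D)[0].reshape(-1,2)
def ray(s,uv,z):
    K,D,r,t=cam(s); n=cv2.undistortPoints(np.array(uv,float).reshape(-1,1,2),K,D).reshape(-1,2)
    R=cv2.Rodrigues(r)[0]; c=-R.T@t; d=np.c_[n,np.ones(len(n))]@R
    return c+d*((z-c[2])/d[:,2])[:,None]
E
python3 - <<'E'
from h import *
for n in('top','side'):
    s=snap(n,n+'0'); cv2.imwrite(f'pics/{n}0b.png',cv2.resize(s['image'][:,:,::-1],(800,500),interpolation=cv2.INTER_CUBIC)); print(s['fov_y'],s['cx'],s['cy'],s['k1'])
print(read_state())
E
```

```text
47.4613229237432 323.55161630660564 197.65279218025805 -0.04755860710469637
42.57313893137999 318.500608679055 192.447177689363 -0.04193562244197512
{'t': 0.1, 'joints': array([-1.20301043,  0.3991447 ,  0.04499569,  1.53777621, -0.01870479,
        1.20691478, -0.05071265]), 'joint_vel': array([ 0.00137355, -0.00102745,  0.00111281, -0.00370041,  0.00127872,
        0.00109354, -0.00074329]), 'joint_torque': array([ 3.54820411e-03, -4.76263797e+01,  1.37006968e+00, -2.54948509e+01,
        1.19902060e-02,  5.06393422e-03,  1.25917444e-05]), 'position': array([292.20330159, 579.96091335, 230.33941951]), 'tool_rot': array([ 0.68783378,  0.16285874,  0.68805806, -0.16412748]), 'wrist_force': array([ 0.39782614, -0.25454391,  0.49976002]), 'wrist_torque': array([ 0.03945526,  0.02855676, -0.00159935]), 'finger_gap': 85.55338944624644}
```

View pics/top0b.png

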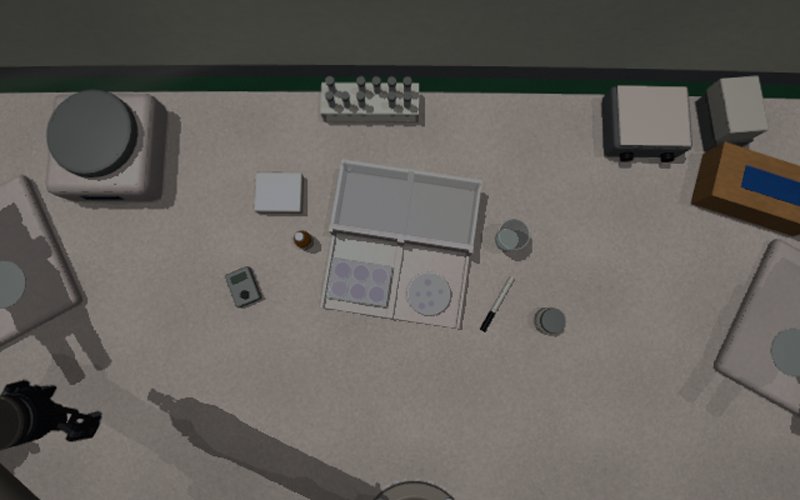

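View pics/side0b.png

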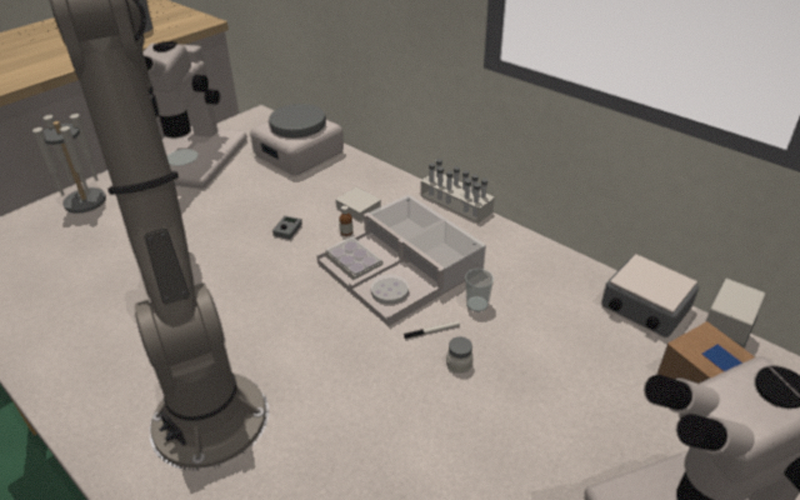

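The plate is in the left lane (top view ≈ (360,282) of the 800x500 picture) and the dish is in the right lane (≈ (428,294)). I'll enlarge the chamber region.

```bash
python3 - <<'E'
from h import *
s=load('top0'); c=s['image'][120:270,250:400,::-1]; cv2.imwrite('pics/c1.png',cv2.convertScaleAbs(cv2.resize(c,(600,600),interpolation=cv2.INTER_CUBIC),alpha=1.5))
E
```

```text
(no output)
```

View pics/c1.png

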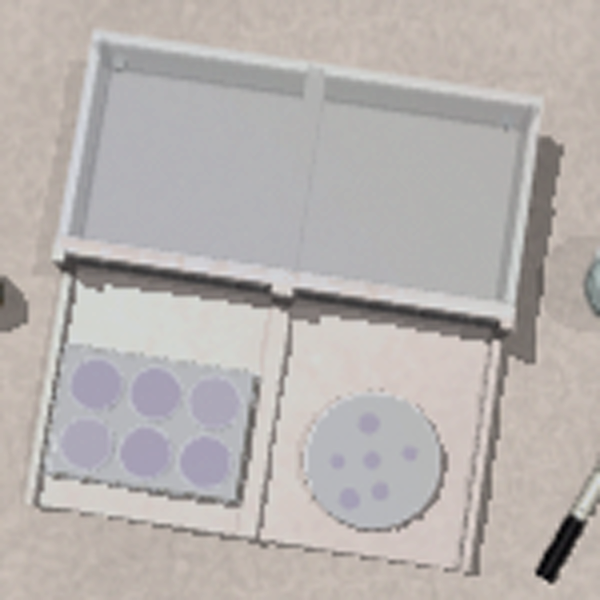

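```bash
cat > fit.py <<'E'
from h import *
from scipy.optimize import least_squares
s=load('top0'); o=lambda p:(np.array(p,float)+.5)/4-.5+np.array([250,120])
# crop px, chamber pts (front deck edge at z=25: rails/deck)
px=[(58,262),(508,327),(28,503),(472,573),(260,541)]
C=np.array([(-2,146,83),(-2,-146,83),(-160,146,25),(-160,-146,25),(-160,0,25.)])
def T(q,P): c,n=np.cos(q[2]),np.sin(q[2]); P=np.asarray(P,float); return np.c_[q[0]+c*P[:,0]-n*P[:,1],q[1]+n*P[:,0]+c*P[:,1],P[:,2]]
f=lambda q:(proj(s,T(q,C))-o(px)).ravel()
r=least_squares(f,[600,0,0]); q=r.x; np.save('q.npy',q)
if __name__=='__main__':
    print(q,f(q).reshape(-1,2).round(2)); 
    w=ray(s,o([(68,345),(255,372),(240,505),(48,475)]),44); cc,n=np.cos(q[2]),np.sin(q[2])
    l=(w-[q[0],q[1],0])@np.array([[cc,-n,0],[n,cc,0],[0,0,1]]); print(l.round(1),l.mean(0))
    print('tilt etc', T(q,[(-130,73,30),(0,73,20),(-160,73,20)]))
    img=cv2.convertScaleAbs(cv2.resize(s['image'][120:270,250:400,::-1],(600,600),interpolation=cv2.INTER_CUBIC),alpha=1.5)
    pc=l.mean(0)
    for pts in [[(-160,146,20),(-160,-146,20),(0,-146,20),(0,146,20)],[(-2,146,83),(-2,-146,83),(139,-146,83),(139,146,83)],[(pc[0]+a*43,pc[1]+b*64,44) for a,b in((1,1),(1,-1),(-1,-1),(-1,1))]]:
        u=((proj(s,T(q,pts))-[250,120]+.5)*4-.5).astype(int); cv2.polylines(img,[u],True,(0,0,255))
    cv2.imwrite('pics/ov.png',img)
    # side check
    s2=load('side0'); img=cv2.resize(s2['image'][150:270,240:400,::-1],(800,600),interpolation=cv2.INTER_CUBIC)
    for pts in [[(-160,146,20),(-160,-146,20),(0,-146,20),(0,146,20)],[(-2,146,83),(-2,-146,83),(139,-146,83),(139,146,83)],[(pc[0]+a*43,pc[1]+b*64,44) for a,b in((1,1),(1,-1),(-1,-1),(-1,1))]]:
        u=((proj(s2,T(q,pts))-[240,150]+.5)*5-.5).astype(int); cv2.polylines(img,[u],True,(0,0,255))
    cv2.imwrite('pics/ov2.png',img)
E
python3 fit.py; python3 -c "
import cv2,numpy as np
a=cv2.imread('pics/ov.png');b=cv2.imread('pics/ov2.png')
cv2.imwrite('pics/ov3.png',np.hstack([cv2.resize(a,(350,350)),cv2.resize(b,(450,350))]))"
```

```text
[ 5.99955803e+02  2.88278809e+01 -1.35143744e-01] [[-0.38 -1.03]
 [ 1.91 -0.82]
 [ 0.32  1.51]
 [ 0.37  0.2 ]
 [-2.27  0.13]]
[[ -51.9  135.4   44. ]
 [ -51.9   12.8   44. ]
 [-138.     9.9   44. ]
 [-136.8  134.8   44. ]] [-94.64894291  73.23620035  44.        ]
tilt etc [[480.97663689 118.67752203  30.        ]
 [609.79129356 101.16226507  20.        ]
 [451.25017766 122.7195044   20.        ]]
```

View pics/ov3.png

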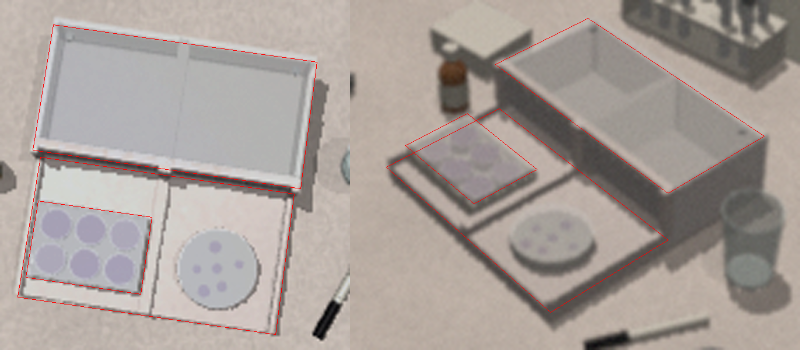

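```bash
cat > plan.py <<'E'
# usage: plan.py xc yc z tilt_deg n -> rows toward tip pose given in chamber frame
from h import *; import sys
from scipy.spatial.transform import Rotation as Ro
q=np.load('q.npy')
def now():
    s=read_state(); w=np.array(s['tool_rot']); return s,np.array(s['position']),Ro.from_quat(w[[1,2,3,0]])
def cham(p): c,n=np.cos(q[2]),np.sin(q[2]); d=p-[q[0],q[1],0]; return np.array([c*d[0]+n*d[1],-n*d[0]+c*d[1],d[2]])
s,p,R=now()
print('t',round(s['t'],2),'cham',cham(p).round(1),'F',np.round(s['wrist_force'],1),'gap',round(s['finger_gap'],1))
if len(sys.argv)>1:
    xc,yc,z,th,n=map(float,sys.argv[1:6]); th=np.radians(th); Z=Ro.from_euler('z',q[2])
    P=Z.apply([xc,yc,z])+[q[0],q[1],0]
    X=np.array([np.sin(th),0,-np.cos(th)])
    best=None
    for sg in(1,-1):
        Y=np.array([0,sg,0.]); M=Z*Ro.from_matrix(np.c_[X,Y,np.cross(X,Y)]); r=(R.inv()*M).as_rotvec()
        if best is None or np.linalg.norm(r)<np.linalg.norm(best): best=r
    d=P-p; n=int(n); n0=int(np.ceil(max(n,np.linalg.norm(d)/48,np.linalg.norm(best)/.148)))
    print('turn',best.round(3),'dist',d.round(1),'rows',n0)
    for k in range(min(n0,8)):
        t=(R*Ro.from_rotvec(best*k/n0)).inv().apply(d/n0)/10; w=best/n0
        print('{"wx":%.3f,"wy":%.3f,"wz":%.3f,"x":%.2f,"y":%.2f,"z":%.2f}'%(*w,*t))
E
python3 - <<'E'
import re
s=open('fit.py').read().replace('(260,541)','(250,538)'); open('fit.py','w').write(s)
E
python3 fit.py; python3 plan.py -200 73 180 35 1
```

```text
[ 6.00279403e+02  2.97481035e+01 -1.38996935e-01] [[-0.71 -1.38]
 [ 1.51 -0.73]
 [-0.23  1.14]
 [-0.25  0.25]
 [-0.36  0.72]]
[[ -52.6  134.2   44. ]
 [ -52.2   11.7   44. ]
 [-138.2    8.4   44. ]
 [-137.5  133.3   44. ]] [-95.12341442  71.91477511  44.        ]
tilt etc [[481.64732648 120.05552583  30.        ]
 [610.39353743 102.04405271  20.        ]
 [451.93666241 124.21201963  20.        ]]
t 0.1 cham [-381.3  502.2  230.3] F [ 0.4 -0.3  0.5] gap 85.6
turn [-0.317 -0.606  0.102] dist [ 120.1 -450.2  -50.3] rows 10
{"wx":-0.032,"wy":-0.061,"wz":0.010,"x":0.51,"y":-3.48,"z":3.10}
{"wx":-0.032,"wy":-0.061,"wz":0.010,"x":0.66,"y":-3.58,"z":2.95}
{"wx":-0.032,"wy":-0.061,"wz":0.010,"x":0.79,"y":-3.68,"z":2.79}
{"wx":-0.032,"wy":-0.061,"wz":0.010,"x":0.92,"y":-3.77,"z":2.62}
{"wx":-0.032,"wy":-0.061,"wz":0.010,"x":1.03,"y":-3.86,"z":2.44}
{"wx":-0.032,"wy":-0.061,"wz":0.010,"x":1.14,"y":-3.95,"z":2.25}
{"wx":-0.032,"wy":-0.061,"wz":0.010,"x":1.23,"y":-4.03,"z":2.05}
{"wx":-0.032,"wy":-0.061,"wz":0.010,"x":1.30,"y":-4.10,"z":1.85}
```

```bash
python3 -m jog '[{"wx":-0.03,"wy":-0.03,"wz":0.01,"x":0.3,"y":-3.2,"z":2.9,"jaw":4},{"wx":-0.03,"wy":-0.03,"wz":0.01,"x":0.4,"y":-3.3,"z":2.8,"jaw":4},{"wx":-0.03,"wy":-0.03,"wz":0.01,"x":0.5,"y":-3.4,"z":2.7,"jaw":4},{"wx":-0.03,"wy":-0.03,"wz":0.01,"x":0.5,"y":-3.5,"z":2.6,"jaw":4},{"wx":-0.03,"wy":-0.03,"wz":0.01,"x":0.5,"y":-3.6,"z":2.5,"jaw":4},{"wx":-0.03,"wy":-0.03,"wz":0.01,"x":0.5,"y":-3.7,"z":2.4,"jaw":4},{"wx":-0.03,"wy":-0.03,"wz":0.01,"x":0.5,"y":-3.8,"z":2.3,"jaw":4},{"wx":-0.03,"wy":-0.03,"wz":0.01,"x":0.5,"y":-3.8,"z":2.2,"jaw":4}]' 20; python3 plan.py -175 73 120 35 6
```

```text
t: 0.9
position: [388.3, 235.6, 201.4]
tool_rot: [0.788, 0.078, 0.608, -0.064]
wrist_force: [1.1, -1.0, 0.2]
finger_gap: 40.2
t 0.9 cham [-238.4  174.5  201.4] F [ 1.1 -1.   0.2] gap 40.2
turn [-0.073 -0.357 -0.017] dist [  48.7 -109.3  -81.4] rows 6
{"wx":-0.012,"wy":-0.059,"wz":-0.003,"x":1.53,"y":-1.69,"z":0.80}
{"wx":-0.012,"wy":-0.059,"wz":-0.003,"x":1.58,"y":-1.69,"z":0.69}
{"wx":-0.012,"wy":-0.059,"wz":-0.003,"x":1.62,"y":-1.69,"z":0.57}
{"wx":-0.012,"wy":-0.059,"wz":-0.003,"x":1.65,"y":-1.70,"z":0.45}
{"wx":-0.012,"wy":-0.059,"wz":-0.003,"x":1.68,"y":-1.70,"z":0.33}
{"wx":-0.012,"wy":-0.059,"wz":-0.003,"x":1.70,"y":-1.69,"z":0.21}
```

```bash
python3 -m jog '[{"wx":-0.012,"wy":-0.06,"wz":-0.003,"x":1.5,"y":-1.7,"z":0.8},{"wx":-0.012,"wy":-0.06,"wz":-0.003,"x":1.6,"y":-1.7,"z":0.7},{"wx":-0.012,"wy":-0.06,"wz":-0.003,"x":1.6,"y":-1.7,"z":0.6},{"wx":-0.012,"wy":-0.06,"wz":-0.003,"x":1.6,"y":-1.7,"z":0.5},{"wx":-0.012,"wy":-0.06,"wz":-0.003,"x":1.7,"y":-1.7,"z":0.3},{"wx":-0.012,"wy":-0.06,"wz":-0.003,"x":1.7,"y":-1.7,"z":0.2},{"x":0}]'; python3 plan.py -175 73 33 35 6
```

```text
t 0.9 cham [-238.4  174.5  201.4] F [ 1.1 -1.   0.2] gap 40.2
turn [-0.073 -0.357 -0.017] dist [  48.7 -109.3 -168.4] rows 6
{"wx":-0.012,"wy":-0.059,"wz":-0.003,"x":2.93,"y":-1.75,"z":0.44}
{"wx":-0.012,"wy":-0.059,"wz":-0.003,"x":2.96,"y":-1.75,"z":0.24}
{"wx":-0.012,"wy":-0.059,"wz":-0.003,"x":2.97,"y":-1.74,"z":0.04}
{"wx":-0.012,"wy":-0.059,"wz":-0.003,"x":2.97,"y":-1.73,"z":-0.16}
{"wx":-0.012,"wy":-0.059,"wz":-0.003,"x":2.96,"y":-1.72,"z":-0.35}
{"wx":-0.012,"wy":-0.059,"wz":-0.003,"x":2.94,"y":-1.71,"z":-0.55}invalid input at $[0]: expected keys wx, wy, wz, x, y, z, jaw
```

```bash
python3 -m jog '[{"wx":-0.012,"wy":-0.06,"wz":-0.003,"x":1.5,"y":-1.7,"z":0.8,"jaw":4},{"wx":-0.012,"wy":-0.06,"wz":-0.003,"x":1.6,"y":-1.7,"z":0.7,"jaw":4},{"wx":-0.012,"wy":-0.06,"wz":-0.003,"x":1.6,"y":-1.7,"z":0.6,"jaw":4},{"wx":-0.012,"wy":-0.06,"wz":-0.003,"x":1.6,"y":-1.7,"z":0.5,"jaw":4},{"wx":-0.012,"wy":-0.06,"wz":-0.003,"x":1.7,"y":-1.7,"z":0.3,"jaw":4},{"wx":-0.012,"wy":-0.06,"wz":-0.003,"x":1.7,"y":-1.7,"z":0.2,"jaw":4},{"wx":0,"wy":0,"wz":0,"x":0,"y":0,"z":0,"jaw":4}]'; python3 plan.py -175 73 33 35 5
```

```text
t: 1.6
position: [435.5, 128.4, 132.6]
tool_rot: [0.876, 0.035, 0.475, -0.072]
wrist_force: [0.6, -0.8, 0.2]
finger_gap: 40.0
t 1.6 cham [-176.8   74.9  132.6] F [ 0.6 -0.8  0.2] gap 40.0
turn [-0.014 -0.034  0.017] dist [  1.5  -2.2 -99.6] rows 5
{"wx":-0.003,"wy":-0.007,"wz":0.003,"x":1.69,"y":-0.02,"z":-1.06}
{"wx":-0.003,"wy":-0.007,"wz":0.003,"x":1.68,"y":-0.03,"z":-1.07}
{"wx":-0.003,"wy":-0.007,"wz":0.003,"x":1.68,"y":-0.03,"z":-1.08}
{"wx":-0.003,"wy":-0.007,"wz":0.003,"x":1.67,"y":-0.03,"z":-1.09}
{"wx":-0.003,"wy":-0.007,"wz":0.003,"x":1.66,"y":-0.04,"z":-1.10}
```

```bash
python3 -m jog '[{"wx":-0.003,"wy":-0.007,"wz":0.003,"x":1.7,"y":0,"z":-1.05,"jaw":4},{"wx":-0.003,"wy":-0.007,"wz":0.003,"x":1.7,"y":0,"z":-1.05,"jaw":4},{"wx":-0.003,"wy":-0.007,"wz":0.003,"x":1.7,"y":0,"z":-1.1,"jaw":4},{"wx":-0.003,"wy":-0.007,"wz":0.003,"x":1.7,"y":0,"z":-1.1,"jaw":4},{"wx":-0.003,"wy":-0.007,"wz":0.003,"x":1.5,"y":0,"z":-1.0,"jaw":4},{"wx":0,"wy":0,"wz":0,"x":0,"y":0,"z":0,"jaw":4}]'; python3 plan.py -165 73 33 35 2
python3 - <<'E'
from h import *
s=snap('side','side1'); a=cv2.resize(s['image'][150:270,240:400,::-1],(400,300),interpolation=cv2.INTER_CUBIC)
s=snap('top','top1'); b=cv2.resize(s['image'][165:285,250:410,::-1],(400,300),interpolation=cv2.INTER_CUBIC)
cv2.imwrite('pics/v1.png',cv2.convertScaleAbs(cv2.resize(np.hstack([a,b]),(800,300)),alpha=1.5))
E
```

```text
t: 2.2
position: [435.4, 119.3, 81.6]
tool_rot: [0.871, -0.004, 0.483, -0.087]
wrist_force: [-0.6, -1.1, -1.3]
finger_gap: 40.0
t 2.2 cham [-175.7   65.8   81.6] F [-0.6 -1.1 -1.3] gap 40.0
turn [ 0.043 -0.047  0.08 ] dist [ 11.6   5.6 -48.6] rows 2
{"wx":0.021,"wy":-0.024,"wz":0.040,"x":2.30,"y":0.58,"z":-0.83}
{"wx":0.021,"wy":-0.024,"wz":0.040,"x":2.30,"y":0.47,"z":-0.89}
```

View pics/v1.png

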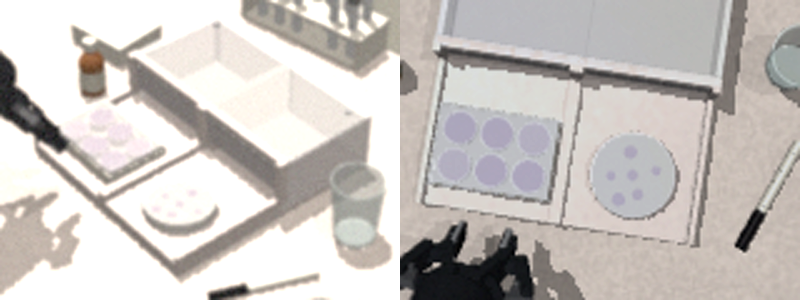

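The fingers straddle ≈(480,240) in the right half, just before the left lane and still high. The arm fell short of the commanded descent, so I'll check the joints.

```bash
python3 -c "
from h import *
s=read_state();print(s['joints'].round(3),s['joint_vel'].round(3))"
```

```text
[ 0.303  0.236 -1.091  2.457  1.309  0.726 -0.397] [-0.074 -0.05   0.073 -0.005  0.    -0.005 -0.002]
```

```bash
python3 plan.py -175 73 140 12 4
```

```text
t 2.3 cham [-174.4   65.3   83.3] F [-0.9 -0.  -0.2] gap 39.8
turn [0.026 0.359 0.09 ] dist [ 0.5  7.7 56.7] rows 4
{"wx":0.006,"wy":0.090,"wz":0.023,"x":-1.21,"y":0.06,"z":0.76}
{"wx":0.006,"wy":0.090,"wz":0.023,"x":-1.27,"y":0.09,"z":0.64}
{"wx":0.006,"wy":0.090,"wz":0.023,"x":-1.32,"y":0.13,"z":0.53}
{"wx":0.006,"wy":0.090,"wz":0.023,"x":-1.36,"y":0.16,"z":0.41}
```

```bash
python3 -m jog '[{"wx":0.006,"wy":0.09,"wz":0.023,"x":-1.2,"y":0.06,"z":0.75,"jaw":4},{"wx":0.006,"wy":0.09,"wz":0.023,"x":-1.3,"y":0.1,"z":0.65,"jaw":4},{"wx":0.006,"wy":0.09,"wz":0.023,"x":-1.3,"y":0.13,"z":0.55,"jaw":4},{"wx":0.006,"wy":0.09,"wz":0.023,"x":-1.4,"y":0.16,"z":0.4,"jaw":4},{"wx":0,"wy":0,"wz":0,"x":0,"y":0,"z":0,"jaw":4}]'; python3 plan.py -165 73 38 12 4;  python3 -c "
from h import *
s=read_state();print(s['joints'].round(3),s['joint_vel'].round(3))"
```

```text
t: 2.8
position: [436.0, 122.6, 131.4]
tool_rot: [0.797, 0.027, 0.6, -0.067]
wrist_force: [0.8, -0.3, 0.8]
finger_gap: 40.1
t 2.8 cham [-175.5   69.2  131.4] F [ 0.8 -0.3  0.8] gap 40.1
turn [0.008 0.073 0.037] dist [ 11.    2.3 -93.4] rows 4
{"wx":0.002,"wy":0.018,"wz":0.009,"x":2.31,"y":0.18,"z":-0.40}
{"wx":0.002,"wy":0.018,"wz":0.009,"x":2.32,"y":0.16,"z":-0.36}
{"wx":0.002,"wy":0.018,"wz":0.009,"x":2.33,"y":0.14,"z":-0.31}
{"wx":0.002,"wy":0.018,"wz":0.009,"x":2.33,"y":0.12,"z":-0.27}
[ 0.661  0.143 -1.236  2.251  0.539  0.717  0.488] [-0.03  -0.015 -0.036  0.082  0.095  0.013 -0.12 ]
```

```bash
python3 -m jog '[{"wx":0.002,"wy":0.018,"wz":0.01,"x":2.3,"y":0.2,"z":-0.4,"jaw":4},{"wx":0.002,"wy":0.018,"wz":0.01,"x":2.3,"y":0.2,"z":-0.4,"jaw":4},{"wx":0.002,"wy":0.018,"wz":0.01,"x":2.3,"y":0.1,"z":-0.3,"jaw":4},{"wx":0,"wy":0,"wz":0,"x":0,"y":0,"z":0,"jaw":4}]'; python3 plan.py -165 73 38 12 1;  python3 -c "
from h import *
s=read_state();print(s['joints'].round(3),s['joint_vel'].round(3))"
```

```text
t: 3.2
position: [445.7, 123.2, 60.5]
tool_rot: [0.786, 0.034, 0.614, -0.06]
wrist_force: [-0.1, -0.8, 0.1]
finger_gap: 40.1
t 3.2 cham [-166.1   71.2   60.5] F [-0.1 -0.8  0.1] gap 40.1
turn [0.007 0.036 0.02 ] dist [  1.3   1.7 -22.5] rows 1
{"wx":0.007,"wy":0.036,"wz":0.020,"x":2.20,"y":0.23,"z":-0.44}
[ 0.47   0.348 -1.069  2.278  0.821  0.673  0.239] [-0.037 -0.045 -0.032  0.002  0.039  0.012 -0.046]
```

```bash
python3 -m jog '[{"wx":0.007,"wy":0.02,"wz":0.02,"x":1.2,"y":0.1,"z":-0.2,"jaw":4},{"wx":0,"wy":0,"wz":0,"x":1.2,"y":0.1,"z":-0.2,"jaw":4},{"wx":0,"wy":0,"wz":0,"x":0,"y":0,"z":0,"jaw":4}]'; python3 plan.py -110 73 34 15 6;  python3 -c "
from h import *
s=read_state();print(s['joints'].round(3),s['joint_vel'].round(3))"
```

```text
t: 3.5
position: [446.1, 126.4, 36.3]
tool_rot: [0.782, 0.038, 0.62, -0.054]
wrist_force: [-0.6, -0.3, 1.0]
finger_gap: 39.9
t 3.5 cham [-166.1   74.4   36.3] F [-0.6 -0.3  1. ] gap 39.9
turn [ 0.009 -0.031  0.005] dist [55.3 -9.1 -2.3] rows 6
{"wx":0.002,"wy":-0.005,"wz":0.001,"x":0.25,"y":-0.03,"z":0.90}
{"wx":0.002,"wy":-0.005,"wz":0.001,"x":0.26,"y":-0.03,"z":0.90}
{"wx":0.002,"wy":-0.005,"wz":0.001,"x":0.26,"y":-0.03,"z":0.90}
{"wx":0.002,"wy":-0.005,"wz":0.001,"x":0.26,"y":-0.03,"z":0.90}
{"wx":0.002,"wy":-0.005,"wz":0.001,"x":0.27,"y":-0.03,"z":0.90}
{"wx":0.002,"wy":-0.005,"wz":0.001,"x":0.27,"y":-0.02,"z":0.89}
[ 0.424  0.404 -1.02   2.287  0.896  0.643  0.177] [-0.002 -0.033 -0.019 -0.003  0.013  0.021 -0.007]
```

```bash
python3 -m jog '[{"wx":0.002,"wy":-0.005,"wz":0.001,"x":0.2,"y":-0.03,"z":0.7,"jaw":4},{"wx":0.002,"wy":-0.005,"wz":0.001,"x":0.2,"y":-0.03,"z":0.7,"jaw":4},{"wx":0.002,"wy":-0.005,"wz":0.001,"x":0.2,"y":-0.03,"z":0.6,"jaw":4},{"wx":0.002,"wy":-0.005,"wz":0.001,"x":0.18,"y":-0.03,"z":0.6,"jaw":4},{"wx":0.002,"wy":-0.005,"wz":0.001,"x":0.18,"y":-0.03,"z":0.6,"jaw":4},{"wx":0.002,"wy":-0.005,"wz":0.001,"x":0.18,"y":-0.03,"z":0.6,"jaw":4},{"wx":0.002,"wy":-0.005,"wz":0.001,"x":0.18,"y":-0.03,"z":0.6,"jaw":4},{"wx":0,"wy":0,"wz":0,"x":0,"y":0,"z":0,"jaw":4}]'; python3 plan.py -60 73 33 30 8;  python3 - <<'E'
from h import *
s=read_state();print(s['joints'].round(3))
s=snap('side','side2'); a=cv2.resize(s['image'][150:270,240:400,::-1],(400,300),interpolation=cv2.INTER_CUBIC)
s=snap('top','top2'); b=cv2.resize(s['image'][165:285,250:410,::-1],(400,300),interpolation=cv2.INTER_CUBIC)
cv2.imwrite('pics/v2.png',cv2.convertScaleAbs(np.hstack([a,b]),alpha=1.3))
E
```

```text
t: 4.3
position: [496.5, 118.1, 37.7]
tool_rot: [0.796, 0.043, 0.601, -0.056]
wrist_force: [0.7, 0.0, 0.0]
finger_gap: 39.9
t 4.3 cham [-115.    73.1   37.7] F [0.7 0.  0. ] gap 39.9
turn [-0.003 -0.246  0.   ] dist [54.5 -7.7 -4.7] rows 8
{"wx":-0.000,"wy":-0.031,"wz":0.000,"x":0.24,"y":0.00,"z":0.65}
{"wx":-0.000,"wy":-0.031,"wz":0.000,"x":0.26,"y":0.00,"z":0.64}
{"wx":-0.000,"wy":-0.031,"wz":0.000,"x":0.28,"y":-0.00,"z":0.63}
{"wx":-0.000,"wy":-0.031,"wz":0.000,"x":0.30,"y":-0.00,"z":0.62}
{"wx":-0.000,"wy":-0.031,"wz":0.000,"x":0.32,"y":-0.00,"z":0.61}
{"wx":-0.000,"wy":-0.031,"wz":0.000,"x":0.34,"y":-0.00,"z":0.60}
{"wx":-0.000,"wy":-0.031,"wz":0.000,"x":0.36,"y":-0.00,"z":0.59}
{"wx":-0.000,"wy":-0.031,"wz":0.000,"x":0.38,"y":-0.00,"z":0.58}
[ 0.414  0.448 -0.966  2.223  0.976  0.641  0.167]
```

View pics/v2.png

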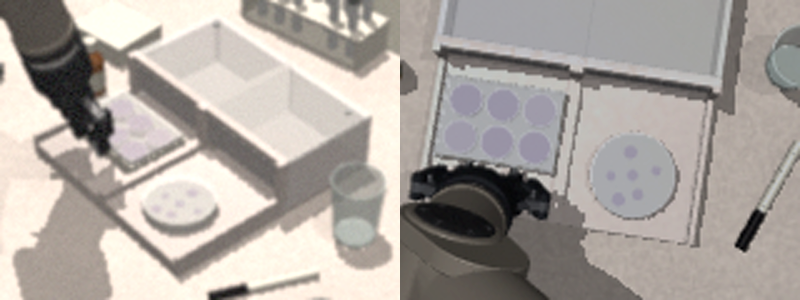

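The plate has advanced by about 27 mm and is still square (rows ≈ (465,100)-(535,150) in the right half). I'll keep pushing, tilting more as I go.

```bash
python3 -m jog '[{"wx":0,"wy":-0.03,"wz":0,"x":0.4,"y":0,"z":0.6,"jaw":4},{"wx":0,"wy":-0.03,"wz":0,"x":0.4,"y":0,"z":0.6,"jaw":4},{"wx":0,"wy":-0.03,"wz":0,"x":0.4,"y":0,"z":0.6,"jaw":4},{"wx":0,"wy":-0.03,"wz":0,"x":0.4,"y":0,"z":0.6,"jaw":4},{"wx":0,"wy":-0.03,"wz":0,"x":0.4,"y":0,"z":0.6,"jaw":4},{"wx":0,"wy":-0.03,"wz":0,"x":0.4,"y":0,"z":0.6,"jaw":4}]'; python3 plan.py -45 73 32 35 4
```

```text
t: 5.0
position: [535.6, 114.4, 27.8]
tool_rot: [0.848, 0.037, 0.526, -0.059]
wrist_force: [-2.6, 0.5, 1.0]
finger_gap: 39.7
t 5.0 cham [-75.8  74.9  27.8] F [-2.6  0.5  1. ] gap 39.7
turn [-0.001 -0.15  -0.002] dist [30.2 -6.1  4.2] rows 4
{"wx":-0.000,"wy":-0.037,"wz":-0.000,"x":0.25,"y":-0.05,"z":0.74}
{"wx":-0.000,"wy":-0.037,"wz":-0.000,"x":0.28,"y":-0.05,"z":0.73}
{"wx":-0.000,"wy":-0.037,"wz":-0.000,"x":0.30,"y":-0.05,"z":0.72}
{"wx":-0.000,"wy":-0.037,"wz":-0.000,"x":0.33,"y":-0.05,"z":0.70}
```

```bash
python3 -m jog '[{"wx":0,"wy":-0.035,"wz":0,"x":0.1,"y":-0.05,"z":0.8,"jaw":4},{"wx":0,"wy":-0.035,"wz":0,"x":0.1,"y":-0.05,"z":0.8,"jaw":4},{"wx":0,"wy":-0.035,"wz":0,"x":0.2,"y":-0.05,"z":0.7,"jaw":4}]'; python3 plan.py -45 73 34 35 3; python3 - <<'E'
from h import *
s=snap('side','side3'); a=cv2.resize(s['image'][150:270,240:400,::-1],(400,300),interpolation=cv2.INTER_CUBIC)
s=snap('top','top3'); b=cv2.resize(s['image'][165:285,250:410,::-1],(400,300),interpolation=cv2.INTER_CUBIC)
cv2.imwrite('pics/v3.png',cv2.convertScaleAbs(np.hstack([a,b]),alpha=1.3))
E
```

```text
t: 5.3
position: [556.4, 110.7, 34.7]
tool_rot: [0.875, 0.034, 0.48, -0.059]
wrist_force: [-0.7, 0.5, 0.3]
finger_gap: 40.1
t 5.3 cham [-54.6  74.1  34.7] F [-0.7  0.5  0.3] gap 40.1
turn [ 0.    -0.043 -0.004] dist [ 9.4 -2.4 -0.7] rows 3
{"wx":0.000,"wy":-0.014,"wz":-0.001,"x":0.19,"y":-0.04,"z":0.26}
{"wx":0.000,"wy":-0.014,"wz":-0.001,"x":0.20,"y":-0.04,"z":0.26}
{"wx":0.000,"wy":-0.014,"wz":-0.001,"x":0.20,"y":-0.04,"z":0.25}
```

View pics/v3.png

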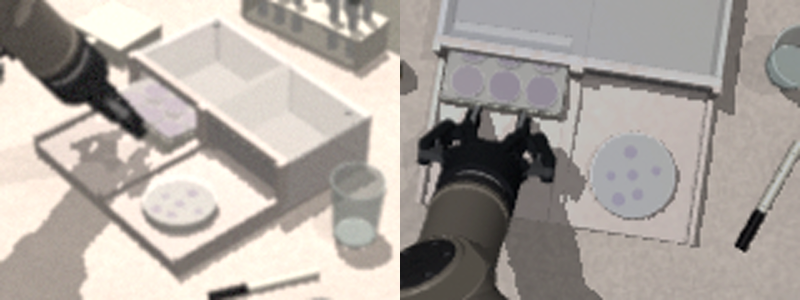

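The plate is half through: the rear row of wells shows at (468-542, 85) in the right half, and the flap has been swung inward. I'll continue.

```bash
python3 -m jog '[{"wx":0,"wy":-0.015,"wz":0,"x":0.32,"y":-0.04,"z":0.5,"jaw":4},{"wx":0,"wy":-0.015,"wz":0,"x":0.32,"y":-0.04,"z":0.5,"jaw":4},{"wx":0,"wy":-0.015,"wz":0,"x":0.32,"y":0,"z":0.5,"jaw":4},{"wx":0,"wy":0,"wz":0,"x":0.32,"y":0,"z":0.5,"jaw":4}]'; python3 plan.py -15 73 34 35 3; python3 - <<'E'
from h import *
s=snap('side','side4'); a=cv2.resize(s['image'][150:230,260:367,::-1],(400,300),interpolation=cv2.INTER_CUBIC)
s=snap('top','top4'); b=cv2.resize(s['image'][165:285,250:410,::-1],(400,300),interpolation=cv2.INTER_CUBIC)
cv2.imwrite('pics/v4.png',cv2.convertScaleAbs(np.hstack([a,b]),alpha=1.3))
E
```

```text
t: 5.8
position: [577.9, 107.5, 34.0]
tool_rot: [0.884, 0.032, 0.462, -0.059]
wrist_force: [-1.3, 0.2, -0.1]
finger_gap: 40.1
t 5.8 cham [-32.9  73.9  34. ] F [-1.3  0.2 -0.1] gap 40.1
turn [ 0.003 -0.004 -0.005] dist [17.6 -3.4 -0. ] rows 3
{"wx":0.001,"wy":-0.001,"wz":-0.002,"x":0.34,"y":-0.03,"z":0.49}
{"wx":0.001,"wy":-0.001,"wz":-0.002,"x":0.34,"y":-0.03,"z":0.49}
{"wx":0.001,"wy":-0.001,"wz":-0.002,"x":0.34,"y":-0.03,"z":0.49}
```

View pics/v4.png

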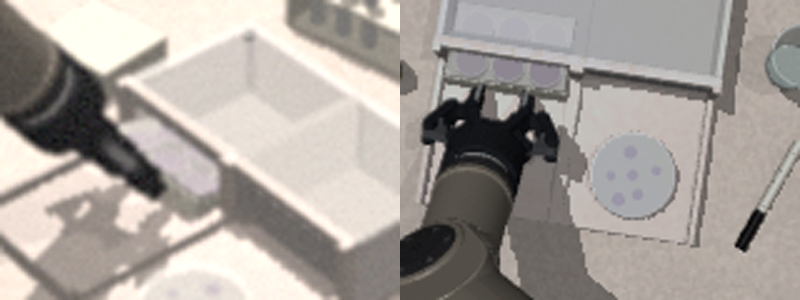

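The plate is tipped over the sill: front wells are visible inside through the roof at (515,30), the rear row at (470-545,65). Onward.

```bash
python3 -m jog '[{"wx":0,"wy":-0.025,"wz":0,"x":0.34,"y":-0.03,"z":0.5,"jaw":4},{"wx":0,"wy":-0.025,"wz":0,"x":0.34,"y":-0.03,"z":0.5,"jaw":4},{"wx":0,"wy":-0.025,"wz":0,"x":0.34,"y":0,"z":0.5,"jaw":4},{"wx":0,"wy":-0.025,"wz":0,"x":0.36,"y":0,"z":0.5,"jaw":4},{"wx":0,"wy":0,"wz":0,"x":0.36,"y":0,"z":0.5,"jaw":4}]'; python3 plan.py 3 73 33 40 3; python3 - <<'E'
from h import *
s=snap('side','side5'); a=cv2.resize(s['image'][150:230,260:367,::-1],(400,300),interpolation=cv2.INTER_CUBIC)
s=snap('top','top5'); b=cv2.resize(s['image'][155:245,250:370,::-1],(400,300),interpolation=cv2.INTER_CUBIC)
cv2.imwrite('pics/v5.png',cv2.convertScaleAbs(np.hstack([a,b]),alpha=1.3))
E
```

```text
t: 6.4
position: [608.9, 102.7, 36.0]
tool_rot: [0.906, 0.03, 0.417, -0.061]
wrist_force: [-0.3, 0.9, 0.2]
finger_gap: 40.2
t 6.4 cham [-1.6 73.5 36. ] F [-0.3  0.9  0.2] gap 40.2
turn [ 0.     0.01  -0.005] dist [ 4.5 -1.1 -3. ] rows 3
{"wx":0.000,"wy":0.003,"wz":-0.002,"x":0.18,"y":-0.02,"z":0.05}
{"wx":0.000,"wy":0.003,"wz":-0.002,"x":0.18,"y":-0.02,"z":0.05}
{"wx":0.000,"wy":0.003,"wz":-0.002,"x":0.18,"y":-0.02,"z":0.05}
```

View pics/v5.png

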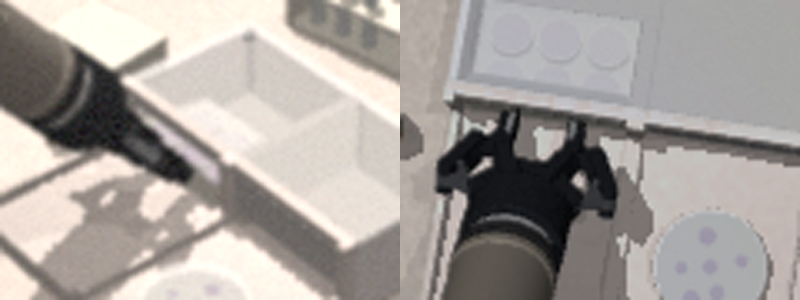

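Plate almost in: front wells at (510-605, 40) on the right, its rear still on the sill behind the fingers. I'll creep further and watch the force.

```bash
python3 -m jog '[{"wx":0,"wy":-0.01,"wz":0,"x":0.36,"y":0,"z":0.28,"jaw":4},{"wx":0,"wy":-0.01,"wz":0,"x":0.36,"y":0,"z":0.28,"jaw":4},{"wx":0,"wy":0,"wz":0,"x":0.2,"y":0,"z":0.2,"jaw":4}]'; python3 plan.py 8 73 34 42 2; python3 - <<'E'
from h import *
s=snap('side','side6'); a=cv2.resize(s['image'][150:230,260:367,::-1],(400,300),interpolation=cv2.INTER_CUBIC)
s=snap('top','top6'); b=cv2.resize(s['image'][155:245,250:370,::-1],(400,300),interpolation=cv2.INTER_CUBIC)
cv2.imwrite('pics/v6.png',cv2.convertScaleAbs(np.hstack([a,b]),alpha=1.3))
# expected top-face outline of plate (z=32) rear edge if flat on floor, via measured front edge later
E
```

```text
t: 6.8
position: [623.7, 100.4, 36.0]
tool_rot: [0.911, 0.03, 0.406, -0.062]
wrist_force: [-2.1, 0.4, 0.5]
finger_gap: 40.4
t 6.8 cham [13.4 73.2 36. ] F [-2.1  0.4  0.5] gap 40.4
turn [-0.003 -0.001 -0.004] dist [-5.4  0.5 -2. ] rows 2
{"wx":-0.001,"wy":-0.000,"wz":-0.002,"x":-0.11,"y":-0.01,"z":-0.27}
{"wx":-0.001,"wy":-0.000,"wz":-0.002,"x":-0.11,"y":-0.01,"z":-0.27}
```

View pics/v6.png

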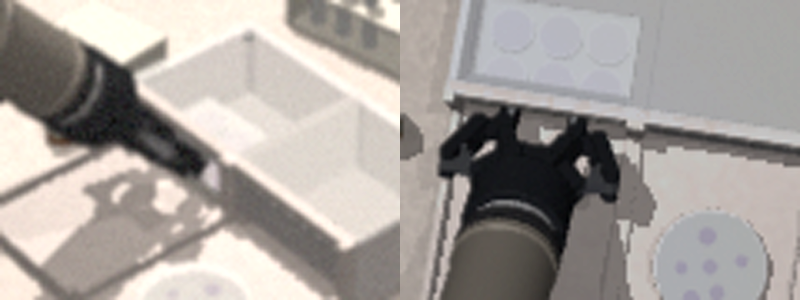

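```bash
python3 - <<'E'
from fit import *
c,n=np.cos(q[2]),np.sin(q[2])
def L(uv,z): w=ray(s,uv,z)-[q[0],q[1],0]; return (w@np.array([[c,-n,0],[n,c,0],[0,0,1]])).round(1)
print('init rows',L(o([(155,392),(144,452)]),44))
k=lambda p:(np.array(p,float)-[400,0])/3.333+[250,155]
for z in(32,40): print(z,L(k([(512,34),(560,40),(608,45),(560,79)]),z))
# enlarge top6 around the plate
s6=load('top6'); a=cv2.resize(s6['image'][145:205,265:335,::-1],(700,600),interpolation=cv2.INTER_CUBIC); cv2.imwrite('pics/v6b.png',cv2.convertScaleAbs(a,alpha=1.4))
E
```

```text
init rows [[ -74.5   73.6   44. ]
 [-113.8   74.6   44. ]]
32 [[ 62.1 109.   32. ]
 [ 62.9  70.5  32. ]
 [ 64.5  32.2  32. ]
 [ 31.9  65.7  32. ]]
40 [[ 60.6 108.1  40. ]
 [ 61.4  69.8  40. ]
 [ 63.   31.8  40. ]
 [ 30.6  65.   40. ]]
```

View pics/v6b.png

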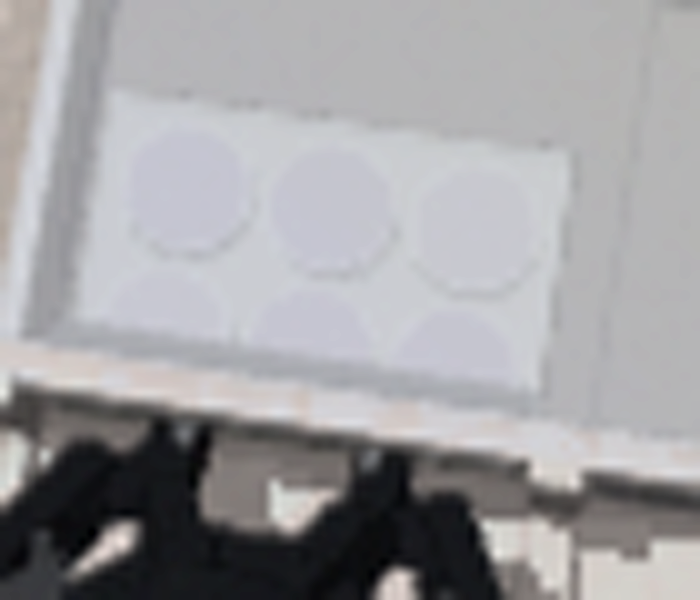

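The plate's front row is ~63 mm in, so its centre is ≈43 mm in: it is right at the drop point. It barely moved over the last 15 mm of finger travel, so the tips may have ridden over it. I'll back off a little and check.

```bash
python3 -m jog '[{"wx":0,"wy":0,"wz":0,"x":-0.4,"y":0,"z":-0.45,"jaw":4},{"wx":0,"wy":0,"wz":0,"x":-0.4,"y":0,"z":-0.45,"jaw":4},{"wx":0,"wy":0,"wz":0,"x":-0.4,"y":0,"z":-0.45,"jaw":4},{"wx":0,"wy":0,"wz":0,"x":-0.4,"y":0,"z":-0.45,"jaw":4},{"wx":0,"wy":0,"wz":0,"x":-0.4,"y":0,"z":-0.45,"jaw":4},{"wx":0,"wy":0,"wz":0,"x":-0.4,"y":0,"z":-0.45,"jaw":4},{"wx":0,"wy":0,"wz":0,"x":-0.4,"y":0,"z":-0.45,"jaw":4},{"wx":0,"wy":0,"wz":0,"x":0,"y":0,"z":0,"jaw":4}]'; python3 plan.py -20 73 34 42 2; python3 - <<'E'
from h import *
s=snap('side','side7'); a=cv2.resize(s['image'][150:220,265:358,::-1],(400,300),interpolation=cv2.INTER_CUBIC)
s=snap('top','top7'); b=cv2.resize(s['image'][145:205,265:345,::-1],(400,300),interpolation=cv2.INTER_CUBIC)
cv2.imwrite('pics/v7.png',cv2.convertScaleAbs(np.hstack([a,b]),alpha=1.4))
E
```

```text
t: 7.7
position: [577.7, 107.1, 36.2]
tool_rot: [0.911, 0.03, 0.406, -0.062]
wrist_force: [-0.2, 1.2, -0.7]
finger_gap: 40.0
t 7.7 cham [-33.1  73.5  36.2] F [-0.2  1.2 -0.7] gap 40.0
turn [-0.001 -0.    -0.005] dist [12.9 -2.3 -2.2] rows 2
{"wx":-0.001,"wy":-0.000,"wz":-0.002,"x":0.52,"y":-0.03,"z":0.41}
{"wx":-0.001,"wy":-0.000,"wz":-0.002,"x":0.52,"y":-0.03,"z":0.41}
```

View pics/v7.png

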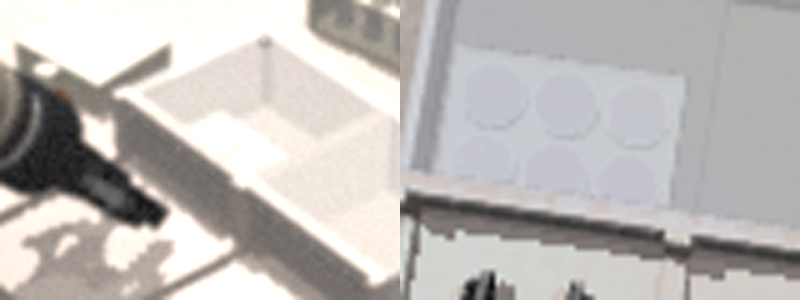

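```bash
python3 - <<'E'
from fit import *
c,n=np.cos(q[2]),np.sin(q[2])
def L(s,uv,z): w=ray(s,uv,z)-[q[0],q[1],0]; return (w@np.array([[c,-n,0],[n,c,0],[0,0,1]])).round(1)
k=lambda p:(np.array(p,float)-[400,0])/5+[265,145]-.4
for z in (32,): print(L(s,k([(495,97),(567,105),(637,115),(455,45),(685,73)]),z))
# side view: brightness profile along lane centre lines from back to front at floor level: plate front-top edge position
for f in('side7','side0'):
  g=cv2.GaussianBlur(load(f)['image'],(3,3),0).astype(float).mean(2)
  for y in(50,73,95):
    xs=np.arange(40,130,5); u=proj(load(f),T(q,[(x,y,32) for x in xs])); v=cv2.remap(g.astype(np.float32),u[:,0].astype(np.float32),u[:,1].astype(np.float32),1).ravel()
    print(f,y,dict(zip(xs.tolist(),v.round().astype(int).tolist())))
# right/left flap face side-view intensity, and top-view diff near the header
for f in('side0','side7'):
  g=load(f)['image'].astype(float).mean(2)
  for y in(73,50,30,-73):
    u=proj(load(f),T(q,[(-1.5,y,z) for z in range(20,84,4)])); print(f,y,cv2.remap(g.astype(np.float32),u[:,0].astype(np.float32),u[:,1].astype(np.float32),1).ravel().round().astype(int))
E
```

```text
[[ 65.3 109.5  32. ]
 [ 66.7  71.1  32. ]
 [ 66.8  33.6  32. ]
 [ 90.  135.1  32. ]
 [ 93.   11.8  32. ]]
side7 50 {40: 161, 45: 187, 50: 189, 55: 184, 60: 178, 65: 176, 70: 177, 75: 178, 80: 178, 85: 177, 90: 174, 95: 173, 100: 173, 105: 174, 110: 173, 115: 172, 120: 170, 125: 169}
side7 73 {40: 117, 45: 161, 50: 185, 55: 188, 60: 188, 65: 188, 70: 188, 75: 190, 80: 191, 85: 190, 90: 184, 95: 177, 100: 175, 105: 175, 110: 174, 115: 172, 120: 167, 125: 161}
side7 95 {40: 117, 45: 160, 50: 186, 55: 189, 60: 188, 65: 187, 70: 188, 75: 190, 80: 191, 85: 190, 90: 184, 95: 177, 100: 174, 105: 174, 110: 174, 115: 172, 120: 166, 125: 160}
side0 50 {40: 147, 45: 171, 50: 172, 55: 164, 60: 159, 65: 158, 70: 159, 75: 158, 80: 158, 85: 159, 90: 159, 95: 158, 100: 159, 105: 158, 110: 158, 115: 157, 120: 156, 125: 155}
side0 73 {40: 107, 45: 147, 50: 167, 55: 164, 60: 160, 65: 158, 70: 158, 75: 159, 80: 159, 85: 158, 90: 159, 95: 159, 100: 159, 105: 159, 110: 159, 115: 157, 120: 152, 125: 146}
side0 95 {40: 107, 45: 146, 50: 168, 55: 165, 60: 160, 65: 158, 70: 158, 75: 158, 80: 159, 85: 159, 90: 159, 95: 159, 100: 159, 105: 159, 110: 159, 115: 158, 120: 152, 125: 146}
side0 73 [119 104  99  98  91  83  75  71  73  72  73  72  73  76  78  87]
side0 50 [116 102  98  96  91  83  78  72  74  75  72  72  73  77  81  86]
side0 30 [114 102  99  96  91  82  75  73  74  75  71  72  70  72  75  85]
side0 -73 [112 104  99  93  86  78  73  74  72  73  72  72  73  74  77  92]
side7 73 [130 107  96  92  90  86  83  81  80  79  80  80  80  84  85  96]
side7 50 [127 105  96  92  88  84  81  80  79  78  80  79  81  82  87  94]
side7 30 [122 104  95  91  89  84  81  83  82  81  82  81  79  77  84  95]
side7 -73 [122 112 108 104  97  85  82  80  81  79  79  81  81  81  86 104]
```

```bash
python3 - <<'E'
from fit import *
def prof(f,pts):
  g=load(f)['image'].astype(np.float32).mean(2); u=proj(load(f),pts).astype(np.float32); return cv2.remap(g,u[:,0],u[:,1],cv2.INTER_LINEAR).ravel()
def edge(f,base,mk,ts,gain):
  P=T(q,mk(ts)); d=prof(f,P)-gain*prof(base,P); 
  hi=np.percentile(d,90); lo=np.percentile(d,10); h=(hi+lo)/2
  i=np.where((d[:-1]-h)*(d[1:]-h)<0)[0]; return [round(float(ts[j]+(ts[j+1]-ts[j])*(h-d[j])/(d[j+1]-d[j])),1) for j in i],round(float(hi-lo))
print('front edge x at z32')
for f,b,gn in(('top4','top0',1),('top5','top0',1),('top6','top0',1),('top7','top0',1),('side5','side0',1.1),('side6','side0',1.1),('side7','side0',1.1)):
  print(f,[edge(f,b,lambda t:[(x,y,32) for x in t],np.arange(70,115,1.),gn) for y in(45,73,100)])
print('right edge y at z32')
for f,b,gn in(('top7','top0',1),('side7','side0',1.1),('side4','side0',1.1)):
  print(f,[(x,edge(f,b,lambda t:[(x,y,32) for y in t],np.arange(-5,60,1.),gn)) for x in(50,60,70,80)])
print('left edge y'); 
for f in('top7','side7'):
  print(f,[(x,edge(f,f[:-1]+'0',lambda t:[(x,y,32) for y in t],np.arange(110,146,1.),1 if 'top' in f else 1.1)) for x in(50,60,70,80)])
E
```

```text
front edge x at z32
top4 [([72.6, 77.8, 78.2, 81.7, 87.2, 89.9, 98.7, 105.4, 112.2], 1), ([73.7, 78.3, 90.6, 99.7, 107.7], 1), ([72.0, 72.0, 77.2, 79.7, 81.5, 100.6, 105.8, 112.3], 0)]
top5 [([86.2], 13), ([88.3], 11), ([86.7], 13)]
top6 [([89.4], 17), ([91.0], 15), ([89.4], 16)]
top7 [([89.4], 17), ([91.1], 15), ([89.3], 16)]
side5 [([70.2, 75.2, 79.5, 87.9, 112.2], 2), ([86.9], 17), ([85.5], 18)]
side6 [([70.5, 75.5, 90.4, 96.9, 101.0, 104.6], 3), ([92.2], 21), ([90.8], 17)]
side7 [([71.2, 75.7, 84.1, 88.1, 98.8, 102.4, 107.9, 108.1, 110.9], 3), ([90.5], 18), ([90.5], 18)]
right edge y at z32
top7 [(50, ([11.3, 25.4, 33.1], 17)), (60, ([10.1], 15)), (70, ([11.6], 18)), (80, ([10.7], 18))]
side7 [(50, ([-3.9, 2.1, 4.7, 8.4, 26.3, 30.0, 30.2, 34.8, 41.2, 42.3, 45.7, 55.0], 2)), (60, ([14.7, 16.1, 50.3], 8)), (70, ([14.3, 17.8, 45.3, 48.4, 50.7], 6)), (80, ([-2.5, 0.4, 49.1], 10))]
side4 [(50, ([-2.9, -1.0, 2.2, 5.8, 8.3, 18.5, 21.3, 32.3, 49.3], 3)), (60, ([-1.0, 12.0, 18.0, 23.5, 27.6, 40.4, 44.2, 47.8, 55.3, 57.2], 3)), (70, ([0.6, 4.8, 26.8, 31.4, 35.4, 45.4, 48.4, 54.6], 2)), (80, ([-4.1, 2.4, 9.8, 12.4, 23.9, 28.9, 46.9, 55.6], 3))]
left edge y
top7 [(50, ([133.9], 17)), (60, ([135.3], 17)), (70, ([134.4], 18)), (80, ([134.3], 18))]
side7 [(50, ([120.8, 121.8, 129.3], 5)), (60, ([133.3], 29)), (70, ([111.0, 132.9], 31)), (80, ([133.2], 30))]
```

The numbers agree. The plate's front edge is at x ≈ 90 mm, so its centre is ≈ 47 mm. Its left edge seen from the side stays at y ≈ 133 for x = 60–80 at z = 32, so it lies flat. I'll withdraw fully.

```bash
python3 -m jog '[{"wx":0,"wy":0,"wz":0,"x":-1.5,"y":0,"z":-0.4,"jaw":4},{"wx":0,"wy":0.03,"wz":0,"x":-2,"y":0,"z":0.2,"jaw":4},{"wx":0,"wy":0.03,"wz":0,"x":-2.5,"y":0,"z":0.2,"jaw":4},{"wx":0,"wy":0.03,"wz":0,"x":-3,"y":0,"z":0.3,"jaw":4},{"wx":0,"wy":0.03,"wz":0,"x":-3,"y":0,"z":0.3,"jaw":4},{"wx":0,"wy":0,"wz":0,"x":-2,"y":0,"z":0.2,"jaw":4},{"wx":0,"wy":0,"wz":0,"x":0,"y":0,"z":0,"jaw":4},{"wx":0,"wy":0,"wz":0,"x":0,"y":0,"z":0,"jaw":4}]'; python3 plan.py; python3 - <<'E'
from fit import *
snap('top','top8');snap('side','side8')
def reg(f,b,r):
  A,B=[cv2.cvtColor(load(k)['image'],cv2.COLOR_RGB2GRAY).astype(np.float32) for k in(f,b)]; y0,y1,x0,x1=r
  return np.round(cv2.phaseCorrelate(B[y0:y1,x0:x1],A[y0:y1,x0:x1])[0],2), round(float(np.abs(A-B)[y0:y1,x0:x1].mean()),1)
print('dish',reg('top8','top0',(212,256,320,368))); print('chamber right',reg('top8','top0',(135,195,335,385)))
print('plate 8 vs 7',reg('top8','top7',(145,190,270,330)))
for n,r in dict(bottle=(180,202,232,252),counter=(210,250,178,212),slidebox=(135,175,200,246),beaker=(172,210,392,428),marker=(218,268,380,415),jar=(242,272,424,456)).items(): print(n,reg('top8','top0',r))
g=load('side8')['image'].astype(np.float32).mean(2)
for y in(110,73,40,-73):
    u=proj(load('side8'),T(q,[(-1.5,y,z) for z in range(20,84,4)])).astype(np.float32); print(y,cv2.remap(g,u[:,0],u[:,1],1).ravel().round().astype(int))
E
```

```text
t: 8.6
position: [501.1, 116.2, 149.8]
tool_rot: [0.886, 0.035, 0.458, -0.063]
wrist_force: [0.1, 0.6, 0.5]
finger_gap: 40.1
t 8.6 cham [-110.2   71.9  149.8] F [0.1 0.6 0.5] gap 40.1
dish (array([0.03, 0.39]), 6.8)
chamber right (array([-0.03,  0.03]), 6.0)
plate 8 vs 7 (array([-0.02,  0.52]), 1.7)
bottle (array([0.01, 0.04]), 4.8)
counter (array([0.05, 0.02]), 5.0)
slidebox (array([-0.05, -0.04]), 6.3)
beaker (array([0.02, 0.01]), 5.3)
marker (array([0., 0.]), 5.9)
jar (array([0.02, 0.04]), 5.1)
110 [125 106  96  92  89  83  79  80  78  78  79  76  76  79  86  93]
73 [126 107  95  91  88  85  81  79  77  77  78  79  78  82  84  93]
40 [120 106  95  89  85  82  81  79  79  79  81  80  79  78  78  90]
-73 [122 113 107 104  96  85  80  79  80  80  79  78  80  80  84 101]
```

```bash
python3 - <<'E'
from h import *
def reg(f,b,r):
  A,B=[cv2.cvtColor(load(k)['image'],cv2.COLOR_RGB2GRAY).astype(np.float32) for k in(f,b)]; y0,y1,x0,x1=r
  w=cv2.createHanningWindow((x1-x0,y1-y0),cv2.CV_32F); return np.round(cv2.phaseCorrelate(B[y0:y1,x0:x1],A[y0:y1,x0:x1],w)[0],2)
for r in((214,256,336,366),(214,256,344,366),(216,236,322,366)): print([reg(f,'top0',r) for f in('top3','top7','top8')])
for r in((145,170,272,330),(150,172,285,326)): print('plate',reg('top8','top7',r))
r=(170,230,285,345)
for f in('side1','side7','side8'): print(f,reg(f,'side0',(215,250,292,332)))
E
```

```text
[array([0.  , 0.48]), array([-0.01,  0.47]), array([-0.01,  0.47])]
[array([0.01, 0.52]), array([0.01, 0.47]), array([0.03, 0.44])]
[array([0.4 , 0.04]), array([0.39, 0.03]), array([ 0.43, -0.06])]
plate [0.09 0.43]
plate [0.56 0.05]
side1 [-0.09  0.03]
side7 [-0.11 -0.07]
side8 [-0.02 -0.09]
```

```bash
python3 -c "
from h import *
print(ticket.sign_off())"
```

```text
the job is handed in; nothing more can be done
None
```

I pushed the six-well plate down the left lane, under its flap and over the sill with the fingers 40 mm apart. I then drew the fingers out and up, and handed the job in at about 8.7 s. The highest wrist force I saw was about 3 N.

**Plate:** Its centre ended about 47 mm past the sill, where 43 mm is needed. Its left edge in the side view stays in line at floor height, so it lies flat. My chamber position is only good to 2–3 mm, so this is a narrow margin, and I could not see the plate's rear edge under the bar. In the last stretch the fingers went 15 mm forward while the plate moved only about 3 mm. I take this as the plate dropping and the tips passing over it.

**Flaps:** The left flap's face in the last side picture has the same brightness as the shut right one. Under it the gap is darker than on the right. I had no pictures left to view, so this check is by numbers only.

**Dish and bystanders:** The six bystanders are within 0.1 px of where they started. The dish showed 0.0–0.1 px shift from the side, but 0.4–0.5 px from the top. The direction of that shift changed with the crop, so I took it as an artefact of the method rather than movement.

The first approach, at full tilt, ran into the elbow joint's limit and fell short. I redid it more upright and added the tilt during the push.

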